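# Charge the ball mill's jar and hold the mill open

### The job

Using the scoop, not the fingers, move at least two of the milling balls from the tray into the open steel grinding jar, and then put the scoop down on the bench or back in the tray. Then raise the mill's sprung lid and hold it still at 60 degrees from shut so that a colleague can seat the jar: finish while still holding it there, because it falls shut when let go. Keep the jar upright and leave the other things on the bench where they stand.

Things in the scene. Friction and masses are not known exactly. Their poses are not given: they have to be found in the camera images.
- tray: grey plastic tray fixed to the bench, 200 mm long (x) x 94 wide (y) x 34 high, walls and floor 5 mm thick, inside 84 wide; holds the balls and the scoop. Origin under its centre. Inner floor flat from the far wall's face (x = +95 mm) to x = -62 mm, from where a 40 degree ramp rises to the rim of the near wall (x = -100 mm). x points roughly away from the robot.
- scoop_grip (a point): grip point of the steel scoop: centre of its upright black handle block (20 mm along the scoop's x, 16 along y, reaching from 28 to 96 mm above the scoop's flat underside), 70 mm above the underside. Axes: x from the open mouth to the back, y across, z up.
- scoop_lip (a point): middle of the scoop's front lip, on its underside: 60.5 mm in front of (-x) and 70 mm below the grip point.
- scoop: the loose scoop, 0.11 kg: flat-bottomed open-fronted pan 68 mm long, 70 wide (65 inside), floor 2.5 thick, side walls 28 and back wall 34 high. Origin on its underside, 25.5 mm in front of (-x) and 70 below the grip point, axes the same. At the start it stands level in the tray's far end, mouth towards the balls and the robot, x along the tray's x.
- jar: loose steel grinding jar, an open round cup 90 mm across outside, 82 mm inside, 65 mm tall, floor 6 mm thick, 0.6 kg, standing on the bench; origin under its centre, z up.
- jar_mid (a point): centre of the grinding jar, half-way up (32.5 mm above its underside).
- mill: bench ball mill fixed to the bench: white box 290 mm long (its x, from -90 to +200 mm), 200 mm wide, 110 to 120 mm high; origin on the bench under the middle of its lid; x axis roughly away from the robot, z up.
- mill_lid (a joint): angle of the mill's flat grey lid: 0 shut, grows as its near edge (with the bar) rises and swings away from the robot about the hinge at its far edge; stop at 1.6 rad; 60 degrees is 1.047. The lid (0.4 kg, 180 x 200 x 10 mm) is sprung and falls shut from every angle; holding it takes some 2 to 4 N at the bar.
- lid_bar (a point): middle of the lid's steel bar handle: round, 10 mm thick, 110 long across the mill (y), 35 mm in front of the lid's near edge (clear gap 30) on two 8 mm stems 50 mm either side of its middle; 215 mm from the hinge axis, 116 mm above the bench when shut. Turns with the lid.
- lid_hinge (a point): point on the lid's hinge axis in the middle of the lid's far edge, fixed to the mill, 116 mm above the bench; the axis runs along the mill's y.
- ball0_center (a point): centre of a loose white ceramic milling ball, 20 mm across, 25 g (one of seven alike, in the tray in front of the scoop's mouth at the start)
- ball1_center (a point): centre of a loose white ceramic milling ball, 20 mm across, 25 g (one of seven alike, in the tray in front of the scoop's mouth at the start)
- ball2_center (a point): centre of a loose white ceramic milling ball, 20 mm across, 25 g (one of seven alike, in the tray in front of the scoop's mouth at the start)
- ball3_center (a point): centre of a loose white ceramic milling ball, 20 mm across, 25 g (one of seven alike, in the tray in front of the scoop's mouth at the start)
- ball4_center (a point): centre of a loose white ceramic milling ball, 20 mm across, 25 g (one of seven alike, in the tray in front of the scoop's mouth at the start)
- ball5_center (a point): centre of a loose white ceramic milling ball, 20 mm across, 25 g (one of seven alike, in the tray in front of the scoop's mouth at the start)
- ball6_center (a point): centre of a loose white ceramic milling ball, 20 mm across, 25 g (one of seven alike, in the tray in front of the scoop's mouth at the start)
- bottle: white plastic bottle with a cap, 60 mm across, 150 mm tall; origin under its centre; a bystander
- pot: small capped amber glass pot, 52 mm across, 70 mm tall; origin under its centre; a bystander
- tipbox: low closed blue plastic box, 80 x 110 x 45 mm; origin under its centre; a bystander

How it is judged:
On the way, in this order (a step that is already met when the one before it is completed fails the run):
1. at least two balls are in the grinding jar ((distance between each of ball0_center, ball1_center and jar_mid below 0.042 m or distance between each of ball0_center, ball2_center and jar_mid below 0.042 m or distance between each of ball0_center, ball3_center and jar_mid below 0.042 m or distance between each of ball0_center, ball4_center and jar_mid below 0.042 m or distance between each of ball0_center, ball5_center and jar_mid below 0.042 m or distance between each of ball0_center, ball6_center and jar_mid below 0.042 m or distance between each of ball1_center, ball2_center and jar_mid below 0.042 m or distance between each of ball1_center, ball3_center and jar_mid below 0.042 m or distance between each of ball1_center, ball4_center and jar_mid below 0.042 m or distance between each of ball1_center, ball5_center and jar_mid below 0.042 m or distance between each of ball1_center, ball6_center and jar_mid below 0.042 m or distance between each of ball2_center, ball3_center and jar_mid below 0.042 m or distance between each of ball2_center, ball4_center and jar_mid below 0.042 m or distance between each of ball2_center, ball5_center and jar_mid below 0.042 m or distance between each of ball2_center, ball6_center and jar_mid below 0.042 m or distance between each of ball3_center, ball4_center and jar_mid below 0.042 m or distance between each of ball3_center, ball5_center and jar_mid below 0.042 m or distance between each of ball3_center, ball6_center and jar_mid below 0.042 m or distance between each of ball4_center, ball5_center and jar_mid below 0.042 m or distance between each of ball4_center, ball6_center and jar_mid below 0.042 m or distance between each of ball5_center, ball6_center and jar_mid below 0.042 m)), for 0.2 s.
2. the scoop has been put down low on the bench or in the tray, out of the jar, and let go (contact force between the fingers and scoop below 0.1 N and height (world z) of scoop_grip below 0.11 m and linear speed of scoop below 0.03 m/s and horizontal distance between scoop_lip and jar_mid above 0.043 m), for 0.2 s.
3. the fingers hold the lid still at about 60 degrees (value of joint mill_lid between 0.93 and 1.17 rad and velocity of joint mill_lid between -0.05 and 0.05 rad/s and contact force between the fingers and mill_lid above 0.5 N and contact force between each of scoop, jar and mill_lid below 0.1 N), for 0.2 s.
At the end, for the whole second after the job is handed in: Two or more balls in the jar (within 42 mm of its centre), jar upright (0.15 rad); scoop let go, at rest, grip point under 110 mm, lip over 43 mm from the jar axis; lid still (0.05 rad/s) at 0.93 to 1.17 rad, fingers pressing over 0.5 N, neither scoop nor jar touching it (all of step 2 and all of step 3 and (distance between each of ball0_center, ball1_center and jar_mid below 0.042 m or distance between each of ball0_center, ball2_center and jar_mid below 0.042 m or distance between each of ball0_center, ball3_center and jar_mid below 0.042 m or distance between each of ball0_center, ball4_center and jar_mid below 0.042 m or distance between each of ball0_center, ball5_center and jar_mid below 0.042 m or distance between each of ball0_center, ball6_center and jar_mid below 0.042 m or distance between each of ball1_center, ball2_center and jar_mid below 0.042 m or distance between each of ball1_center, ball3_center and jar_mid below 0.042 m or distance between each of ball1_center, ball4_center and jar_mid below 0.042 m or distance between each of ball1_center, ball5_center and jar_mid below 0.042 m or distance between each of ball1_center, ball6_center and jar_mid below 0.042 m or distance between each of ball2_center, ball3_center and jar_mid below 0.042 m or distance between each of ball2_center, ball4_center and jar_mid below 0.042 m or distance between each of ball2_center, ball5_center and jar_mid below 0.042 m or distance between each of ball2_center, ball6_center and jar_mid below 0.042 m or distance between each of ball3_center, ball4_center and jar_mid below 0.042 m or distance between each of ball3_center, ball5_center and jar_mid below 0.042 m or distance between each of ball3_center, ball6_center and jar_mid below 0.042 m or distance between each of ball4_center, ball5_center and jar_mid below 0.042 m or distance between each of ball4_center, ball6_center and jar_mid below 0.042 m or distance between each of ball5_center, ball6_center and jar_mid below 0.042 m) and angle between jar's own z axis and vertical below 0.15 rad); the arm keeps its last pose, push and grip.
It fails at once if the fingers touch a ball (contact force between the fingers and ball0 above 0.3 N or contact force between the fingers and ball1 above 0.3 N or contact force between the fingers and ball2 above 0.3 N or contact force between the fingers and ball3 above 0.3 N or contact force between the fingers and ball4 above 0.3 N or contact force between the fingers and ball5 above 0.3 N or contact force between the fingers and ball6 above 0.3 N).
It fails at once if the jar is tipped over (angle between jar's own z axis and vertical above 0.6 rad).
It fails at once if a bystander is moved more than 40 mm (distance of any of bottle, pot, tipbox from where it was at the start of the episode above 0.04 m).
It also fails if it takes over 67 s, if anything falls off the work surface, if the arm or the gripper's body presses on something with over 40 N, if the wrist force passes 120 N, or if a joint passes its speed limit or range.

### The arm

A 6-joint arm with a two-finger parallel gripper is mounted at the origin on the work surface. World frame = base frame: x ahead of the robot, y to its left, z up, the work surface at z = 0. Lengths are in m, angles in rad, forces in N, time in s.
With the tool pointing down it reaches from about 0.375 to 0.975 m from the base axis. Payload 3.8 kg.
Tool frame: the origin (TCP) lies on the centre line of the jaws, within the pads' length; the fingertips stand r.tip_extent ahead of it and the grasp point (between the pads) lies 3 mm ahead of it (r.tip_extent is the distance from the TCP to the fingertips, in m); z points along the fingers, y is the direction in which the jaws open and shut (so a half turn about z gives the same grasp; the last joint's range is limited). The gripper opens to 85 mm and grips with 20 to 120 N. Pads are 22 mm wide; open, the fingers measure 114 mm over their backs; the gripper's body (76 mm by 85 mm) begins 54 mm behind the grasp point. The pads swing forward as they close: fully open they stand 13 mm farther back than shut.
Start: joints at [-1.337, 0.264, 1.604, -0, 1.274, -0.037], TCP at [0.181, -0.65, 0.253] pointing down, gripper open.
Joint ranges: [-2.63, 2.63], [-0.94, 2.18], [0.31, 2.57], [-1.31, 4.45], [0, 2.66], [-2.55, 2.55]. Speed limits (rad/s): [2.57, 2.57, 3.14, 3.14, 3.14, 3.14].

### API

Orientations are given as a unit quaternion [w, x, y, z].
In Python, from workcell import r, jaws, readout, grab_frame, camera_model, ticket gives the robot as it stands. Calls block until the motion is done:
- r.reach(position, orientation): joint-space move of the TCP to a pose.
- r.move_straight(position, frame=None, feed=0.15, threshold=None): straight line of the TCP; frame=None keeps the orientation; feed is the mean speed in m/s. With threshold (N) it stops when the force on the tool has changed by that much, and returns True; else False.
- r.movej(angles): joint-space move.
- jaws.open_gripper() and jaws.close(): open the fingers fully, or close them until they stop; the grip force is fixed at half the most.
- r.sleep(seconds).
- r.inverse_kinematics(position, orientation): joint angles nearest the present ones, or None.
- readout.observe(): the state.
- grab_frame(name): name is "scene" or "top" or "wrist"; returns the picture (480x640x3 uint8, red, green, blue); there is no depth.
- camera_model(name): a dict with "fov_y" (degrees; the focal length in pixels is half the picture's height over the tangent of half this angle, whatever the lens; pixels are square), "cx", "cy" (the principal point, pixels), "eye" and "orientation" of the camera in the world. Camera axes: x right, y down, z forward; pixel columns grow to the right and rows downward; lengths in m; the calibration is good to about 2 mm. A picture is of the moment at which its call begins: read the wrist's pose just before it. camera_model takes no time and is no camera call; for the wrist camera it gives the pose at the moment of the call.
A pose or a line that the arm cannot do raises r.Unreachable and nothing moves.
- ticket.close_job(): hands the job in, once; it reports no verdict.
The state is a dict: "time_s": time; "joint_pos": joint angles; "qd": joint speeds; "joint_efforts": joint torques, N m; "tcp_pos": TCP position; "tool_rot": TCP orientation; "wrist_force": force on the tool from outside, world axes, zero at the start; "torque": the same for the moment, N m; "finger_gap": opening from 0.0 (shut) to 1.0 (fully open).
Only numpy, scipy, OpenCV 4.12 (cv2) and the standard library are available. Lean on these libraries where they do the work, as an engineer would, in place of code of your own. Each camera call takes 0.05 s, during which the arm holds its last target.

## Working session

There is one attempt and no reset: what is moved stays moved. The work goes in short steps, each a Python script; the robot and the scene stay as the last script left them, time stands still between calls to the robot, and variables do not carry over. Pictures are saved under pics/ and viewed, and the job is handed in when it is done.

```bash
mkdir -p pics; ls; python3 - <<'E'
from workcell import r,jaws,readout,grab_frame,camera_model
import cv2
print(readout.observe()); print(r.tip_extent)
for n in ["scene","top","wrist"]:
    print(n,camera_model(n)); cv2.imwrite(f"pics/{n}0.png",grab_frame(n)[:,:,::-1])
E
```

```text
pics
{'time_s': 0.0, 'joint_pos': array([-1.33685535e+00,  2.64747391e-01,  1.60537885e+00, -3.68253927e-05,
        1.27372444e+00, -3.69136235e-02]), 'qd': array([ 2.30088146e-04, -1.19106676e-03,  8.31138747e-04, -9.17440890e-05,
        1.11767584e-03,  3.62576182e-04]), 'joint_efforts': array([-2.05339951e-03, -5.15117562e+01, -3.67307925e+01, -3.63707804e-04,
        1.27121567e-02,  7.88904941e-07]), 'tcp_pos': array([ 0.18041726, -0.64972312,  0.25196325]), 'tool_rot': array([-1.12180887e-03,  9.90842368e-01,  1.35018985e-01, -1.28558251e-04]), 'wrist_force': array([-0.30935123, -1.12152374,  0.19170054]), 'torque': array([ 0.06037752, -0.0049751 , -0.01342467]), 'finger_gap': 1.0005282117824499}
0.022
scene {'fov_y': 57.956241873789075, 'cx': 317.7655235900539, 'cy': 243.70774083610516, 'eye': array([0.83958368, 0.54270474, 0.5439015 ]), 'orientation': array([-0.08863517,  0.19064478,  0.87027588, -0.44544166])}
top {'fov_y': 54.3576933087044, 'cx': 315.7235208044723, 'cy': 236.03675891762936, 'eye': array([0.52227658, 0.01588581, 0.79932197]), 'orientation': array([ 0.03551696, -0.70326258,  0.70953524, -0.02683357])}
wrist {'fov_y': 63.16124921255112, 'cx': 313.2072675581959, 'cy': 238.60331716089175, 'eye': array([ 0.25172252, -0.63007459,  0.37194745]), 'orientation': array([ 0.11624799,  0.78742813, -0.59854729, -0.09046815])}
```

View pics/top0.png

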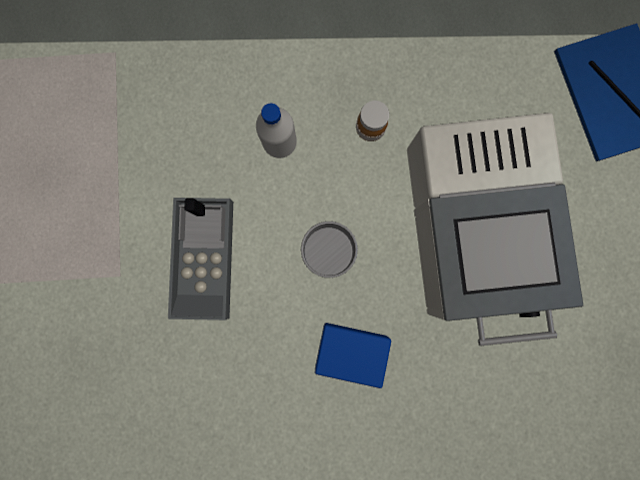

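View pics/scene0.png

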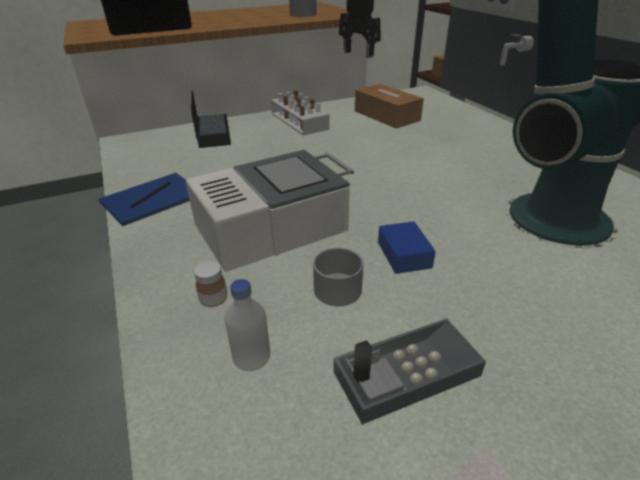

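View pics/wrist0.png

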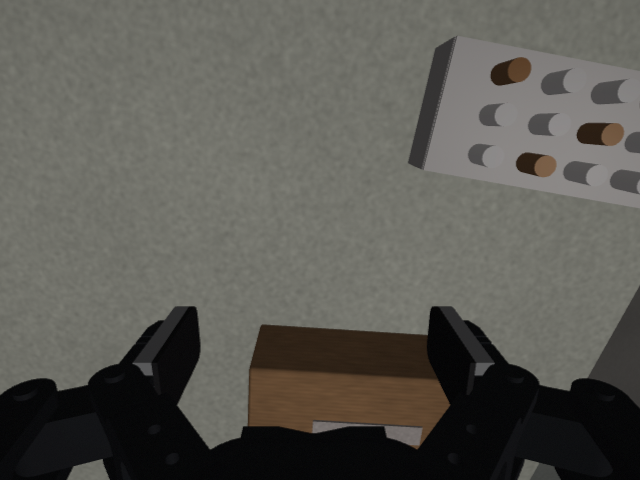

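The top view shows the tray at about (200,258), balls at (202,270), scoop handle at (195,207), jar at (329,249), mill lid at (505,250), bar at (517,338), tip box at (353,355), bottle at (275,135) and pot at (373,120). I'll localise these with a helper.

```bash
cat > h.py <<'E'
import numpy as np, cv2
from scipy.spatial.transform import Rotation as R
from workcell import r,jaws,readout,grab_frame,camera_model
def RQ(q): return R.from_quat([q[1],q[2],q[3],q[0]])
def Q(rot):
    x,y,z,w=rot.as_quat(); return np.array([w,x,y,z])
def cam(n):
    m=camera_model(n); m['f']=240/np.tan(np.radians(m['fov_y'])/2); return m
def ray(m,uv):
    d=np.array([(uv[0]-m['cx'])/m['f'],(uv[1]-m['cy'])/m['f'],1.]); return RQ(m['orientation']).apply(d/np.linalg.norm(d))
def onz(m,uv,z):
    d=ray(m,uv); e=np.array(m['eye']); return e+d*(z-e[2])/d[2]
def tri(m1,p1,m2,p2):
    A=[];b=[]
    S=np.zeros((3,3));t=np.zeros(3)
    for m,p in((m1,p1),(m2,p2)):
        d=ray(m,p);P=np.eye(3)-np.outer(d,d);S+=P;t+=P@m['eye']
    return np.linalg.solve(S,t)
def proj(m,X):
    c=RQ(m['orientation']).inv().apply(np.array(X)-m['eye']); return np.array([m['cx']+m['f']*c[0]/c[2],m['cy']+m['f']*c[1]/c[2]])
E
python3 - <<'E'
from h import *
import cv2
im=cv2.imread('pics/top0.png'); m=cam('top')
c=im[185:330,155:245]; cv2.imwrite('pics/c_tray.png',cv2.resize(c,None,fx=4,fy=4,interpolation=cv2.INTER_CUBIC)*1)
c=im[100:360,400:600]; cv2.imwrite('pics/c_mill.png',cv2.resize(c,None,fx=2.2,fy=2.2,interpolation=cv2.INTER_CUBIC))
c=im[210:290,290:370]; cv2.imwrite('pics/c_jar.png',cv2.resize(c,None,fx=6,fy=6,interpolation=cv2.INTER_CUBIC))
s=cv2.imread('pics/scene0.png')
c=s[310:420,325:490]; cv2.imwrite('pics/c_stray.png',cv2.resize(c,None,fx=4,fy=4,interpolation=cv2.INTER_CUBIC))
E
```

```text
(no output)
```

View pics/c_tray.png

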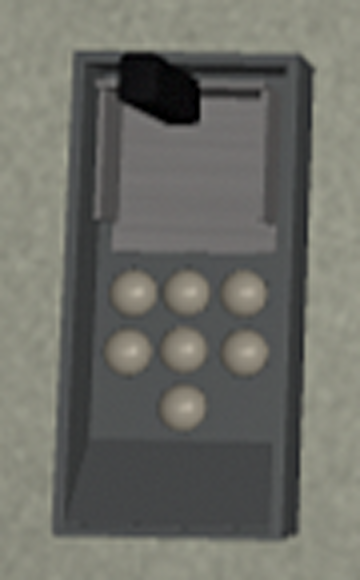

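View pics/c_mill.png

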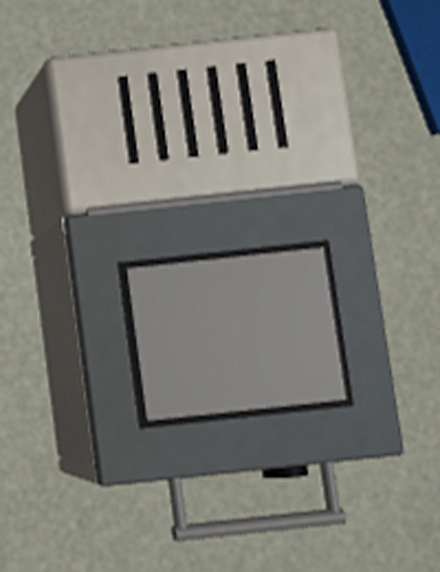

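View pics/c_jar.png

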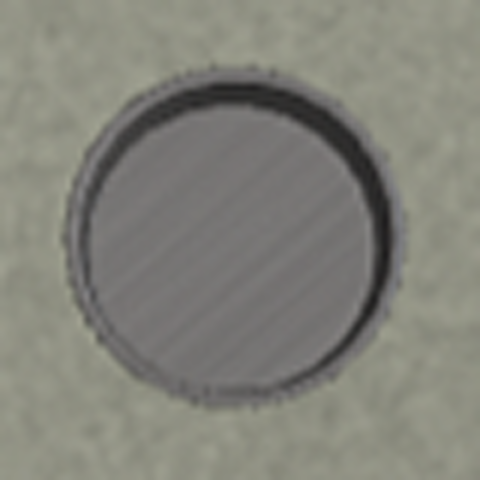

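View pics/c_stray.png

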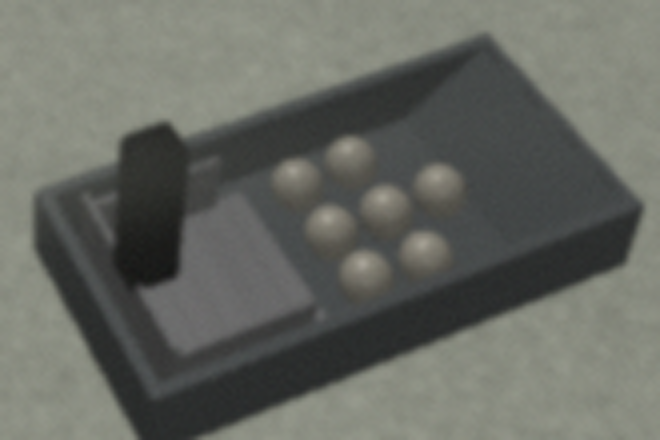

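Crops: tray rim corners at crop (76,54),(298,56),(54,535),(282,535); lip at (112,251)–(275,252); jar rim centred at about (236,238); bar ends at (180,532) and (342,519).

```bash
python3 - <<'E'
from h import *
np.set_printoptions(precision=4,suppress=True)
m=cam('top'); ms=cam('scene')
T=lambda u,v:(u/4+155-.375,v/4+185-.375)
Sx=lambda u,v:(u/4+325-.375,v/4+310-.375)
M=lambda u,v:(u/2.2+400-.27,v/2.2+100-.27)
print("tray rim top"); C=[onz(m,T(*p),.034) for p in((76,54),(298,56),(54,535),(282,535))]
for c in C: print(c)
print('centre',np.mean(C,0))
print("tray rim scene")
for p in((38,193),(487,38),(641,208),(158,392)): print(onz(ms,Sx(*p),.034))
print("lip top",[onz(m,T(*p),.0075) for p in((112,251),(275,252))])
print("lip scene",[onz(ms,Sx(*p),.0075) for p in((243,190),(318,312))])
im=cv2.imread('pics/top0.png'); 
hsv=cv2.cvtColor(im,cv2.COLOR_BGR2HSV)
g=cv2.cvtColor(im,cv2.COLOR_BGR2GRAY)
roi=np.zeros_like(g); roi[249:295,180:226]=1
mk=((g>118)&(roi>0)).astype(np.uint8)
n,l,st,ce=cv2.connectedComponentsWithStats(mk)
for i in range(1,n):
    if st[i,4]>15: print('ball',st[i,4],ce[i],onz(m,ce[i],.015))
# handle: dark blob in both
for nm,mm,(a,b,c,d) in(('top',m,(190,225,175,215)),('scene',ms,(338,385,350,376))):
    g2=cv2.cvtColor(cv2.imread(f'pics/{nm}0.png'),cv2.COLOR_BGR2GRAY)
    mk=np.zeros_like(g2); mk[a:b,c:d]=g2[a:b,c:d]<30
    n,l,st,ce=cv2.connectedComponentsWithStats(mk); i=1+np.argmax(st[1:,4]); print(nm,'handle',st[i],ce[i])
# jar
for p in((236,72),(236,405),(66,238),(402,238)): print('jar',onz(m,(p[0]/6+290-.4,p[1]/6+210-.4),.065))
a,b=[onz(m,M(*p),.116) for p in((180,532),(342,519))]
print('bar ends',a,b,np.linalg.norm(a-b),(a+b)/2)
for n,p in(('lid',(100,485)),('lid',(402,453)),('lid',(64,216)),('lid',(362,185))): print(n,onz(m,M(*p),.12))
E
```

```text
tray rim top
[0.6555 0.2607 0.034 ]
[0.6537 0.1682 0.034 ]
[0.4579 0.266  0.034 ]
[0.4573 0.1731 0.034 ]
centre [0.5561 0.217  0.034 ]
tray rim scene
[0.6538 0.1696 0.034 ]
[0.4565 0.1758 0.034 ]
[0.4593 0.2677 0.034 ]
[0.6539 0.2596 0.034 ]
lip top [array([0.5751, 0.2522, 0.0075]), array([0.574 , 0.1826, 0.0075])]
lip scene [array([0.5718, 0.1823, 0.0075]), array([0.5763, 0.2409, 0.0075])]
ball 64 [202.0625 257.625 ] [0.557  0.2168 0.015 ]
ball 66 [188.7727 257.6364] [0.5572 0.2393 0.015 ]
ball 63 [216.2381 257.8095] [0.5565 0.1929 0.015 ]
ball 65 [187.1077 272.2   ] [0.5328 0.2417 0.015 ]
ball 65 [201.2    271.8923] [0.5331 0.218  0.015 ]
ball 64 [216.5781 272.5625] [0.5317 0.1921 0.015 ]
ball 66 [201.0606 286.1515] [0.5093 0.2179 0.015 ]
top handle [184 199  21  17 271] [194.3395 206.8229]
scene handle [355 367  14  14 122] [361.9098 374.3443]
jar [0.61   0.0036 0.065 ]
jar [0.5226 0.0045 0.065 ]
jar [0.5666 0.0486 0.065 ]
jar [ 0.5658 -0.0394  0.065 ]
bar ends [ 0.4288 -0.2123  0.116 ] [ 0.4364 -0.3176  0.116 ] 0.10555385676088871 [ 0.4326 -0.2649  0.116 ]
lid [ 0.4597 -0.1603  0.12  ]
lid [ 0.4789 -0.3566  0.12  ]
lid [ 0.6369 -0.1422  0.12  ]
lid [ 0.6557 -0.3405  0.12  ]
```

```bash
cat >> h.py <<'E'
np.set_printoptions(precision=4,suppress=True)
R0=R.from_matrix(np.diag([1.,-1,-1]))
TRAY=np.array([.5558,.217,0]); TY=-.027
JAR=np.array([.566,.0045,0])
MY=.096; HINGE=np.array([.6474,-.2413,.116])
MX=np.array([np.cos(MY),np.sin(MY),0])
GRIPOFF=np.array([.0605,0,.070])
def scoop(lip,th,yaw=TY):
    """th>0 = mouth up. returns TCP pos, quat"""
    Rs=R.from_euler('z',yaw)*R.from_euler('y',th)
    t=Rs*R0
    return np.array(lip)+Rs.apply(GRIPOFF)-.003*t.apply([0,0,1]), Q(t)
def tray(x,y,z): return TRAY+R.from_euler('z',TY).apply([x,y,z])
def lid(a,p,back=.010,off=0.,s=1):
    """lid angle a, tool pitch p below horizontal"""
    ym=np.array([-MX[1],MX[0],0]); Z=np.array([0,0,1.])
    bar=HINGE+.215*(-np.cos(a)*MX+np.sin(a)*Z)+off*ym
    d=np.cos(p)*MX-np.sin(p)*Z; n=s*(np.sin(p)*MX+np.cos(p)*Z)
    M=np.column_stack([np.cross(n,d),n,d])
    return bar-d*back, Q(R.from_matrix(M))
E
python3 - <<'E'
from h import *
ms=cam('scene');m=cam('top')
D=np.radians
for z in(.033,.101): 
    for c in((.6345,.2159,z),): print('handle proj',proj(m,c),proj(ms,c))
def chk(n,P): print(n,P[0],r.inverse_kinematics(*P))
chk('grasp',scoop(tray(.0185,0,.005),0))
chk('ramp',scoop(tray(-.062,0,.006),0))
chk('ramp2',scoop(tray(-.09,0,.03),D(20)))
chk('lift',scoop(tray(-.09,0,.15),D(25)))
chk('pre',scoop(JAR+[.012,0,.1],D(20)))
for t in(0,-20,-40,-55): chk(t,scoop(JAR+[.012,0,.085],D(t)))
chk('put',scoop([.40,.1,0],0,0))
for s in(1,-1):
  for p in(20,30,40,45): chk(('bar',s,p),lid(0,D(p),s=s))
  for p in(80,90,100): chk(('bar60',s,p),lid(D(60),D(p),s=s))
E
```

```text
handle proj [200.4756 210.4592] [360.935  377.6138]
handle proj [188.8792 204.0586] [363.1595 345.11  ]
grasp [0.6348 0.2149 0.078 ] [ 0.2892  0.4049  1.7613 -0.      0.9754  1.887 ]
ramp [0.5543 0.217  0.079 ] [ 0.3314  0.2798  1.9308 -0.      0.9309  1.9292]
ramp2 [0.5476 0.2172 0.0779] [0.2784 0.4643 1.7168 0.107  1.2961 1.8296]
lift [0.5515 0.2171 0.1906] [0.2658 0.4135 1.5825 0.1223 1.5655 1.8369]
pre [0.6598 0.0023 0.1479] [-0.0332  0.528   1.4782 -0.0021  1.4844  1.5651]
0 [0.6385 0.0029 0.158 ] [-0.0345  0.2687  1.7802 -0.      1.0927  1.5633]
-20 [0.6099 0.0036 0.1743] [-0.0366  0.0152  2.0774  0.0051  0.7     1.5578]
-40 [0.5774 0.0045 0.1798] [-0.0401 -0.1884  2.369   0.0323  0.263   1.5296]
-55 [0.5529 0.0052 0.1764] None
put [0.4605 0.1    0.073 ] [ 0.161   0.0717  2.1943 -0.      0.8755  1.7318]
('bar', 1, 20) [ 0.424  -0.2628  0.1194] None
('bar', 1, 30) [ 0.4248 -0.2627  0.121 ] [-1.1866  0.042   2.5364  1.5001  0.9834 -2.4793]
('bar', 1, 40) [ 0.4258 -0.2626  0.1224] [-1.0904 -0.0605  2.4943  1.2967  0.8296 -2.1852]
('bar', 1, 45) [ 0.4264 -0.2626  0.1231] [-1.0371 -
[... 180 characters left out ...]
4775  0.0844  1.7049  0.      1.3523 -0.5735]
('bar60', 1, 100) [ 0.5421 -0.2514  0.312 ] [-0.4285  0.1841  1.6021 -0.0873  1.5071 -0.5124]
('bar', -1, 20) [ 0.424  -0.2628  0.1194] [-1.2618  0.1939  2.5539  1.6275  1.1679  0.4199]
('bar', -1, 30) [ 0.4248 -0.2627  0.121 ] [-1.1866  0.042   2.5364  1.5001  0.9834  0.6623]
('bar', -1, 40) [ 0.4258 -0.2626  0.1224] [-1.0904 -0.0605  2.4943  1.2967  0.8296  0.9564]
('bar', -1, 45) [ 0.4264 -0.2626  0.1231] [-1.0371 -0.0918  2.4655  1.1644  0.7716  1.1252]
('bar60', -1, 80) [ 0.5387 -0.2518  0.312 ] [-0.5354 -0.0093  1.8111  0.1102  1.2005  2.4774]
('bar60', -1, 90) [ 0.5404 -0.2516  0.3122] None
('bar60', -1, 100) [ 0.5421 -0.2514  0.312 ] None
```

```bash
python3 - <<'E'
from h import *
P,q=scoop(tray(.0185,0,.005),0)
r.reach(P+[0,0,.1],q)
print(readout.observe()['time_s'])
cv2.imwrite('pics/w1.png',grab_frame('wrist')[:,:,::-1]); print(cam('wrist')['eye'])
m=cam('wrist'); print([proj(m,np.array([.6345,.2159,z])) for z in(.033,.101)])
E
```

```text
3.5667
[0.709  0.2122 0.298 ]
[array([311.2898, 230.1492]), array([310.5692, 264.3747])]
```

View pics/w1.png

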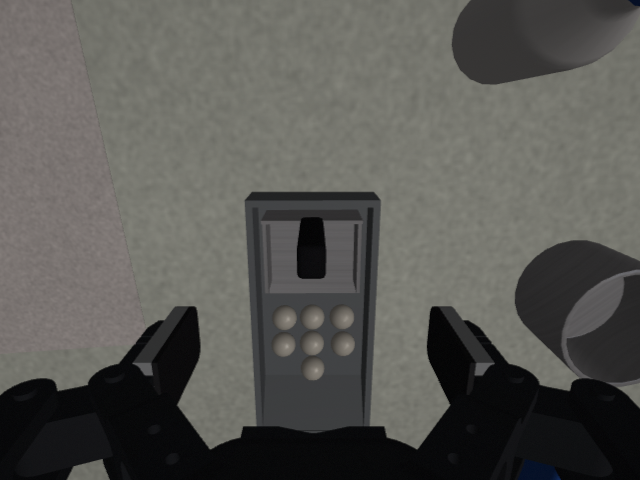

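The handle top is at about (312,263), against a predicted (311,264), so the scoop pose is right. Next: grasp and sweep.

```bash
python3 - <<'E'
from h import *
D=np.radians
P,q=scoop(tray(.0185,0,.005),0)
r.move_straight(P,q,feed=.12)
jaws.close()
o=readout.observe(); print(o['time_s'],o['finger_gap'],o['tcp_pos'],o['wrist_force'])
for lip,th,f in(((.016,0,.0062),0,.05),((-.058,0,.0062),0,.06)):
    P,q=scoop(tray(*lip),D(th)); r.move_straight(P,q,feed=f)
    o=readout.observe(); print(o['time_s'],o['tcp_pos']-P,o['wrist_force'],o['torque'])
cv2.imwrite('pics/t2.png',cv2.resize(grab_frame('top')[185:330,155:245,::-1],None,fx=4,fy=4)); 
cv2.imwrite('pics/s2.png',cv2.resize(grab_frame('scene')[280:420,325:490,::-1],None,fx=4,fy=4)); 
E
```

```text
5.2333 0.1793626041023664 [0.6349 0.2149 0.0782] [-0.6231  0.2934  1.554 ]
5.4833 [-0.0005 -0.0001 -0.0004] [ 0.3945  0.2426 -1.3607] [ 0.07   -0.0661  0.0002]
6.8667 [ 0.0001 -0.0001 -0.0001] [-0.4202 -0.4481 -2.0962] [-0.0359 -0.1269 -0.0043]
```

View pics/t2.png

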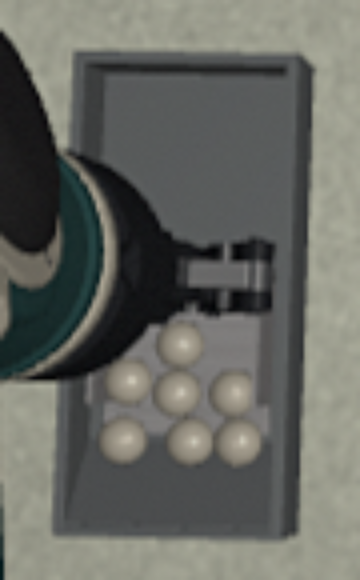

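View pics/s2.png

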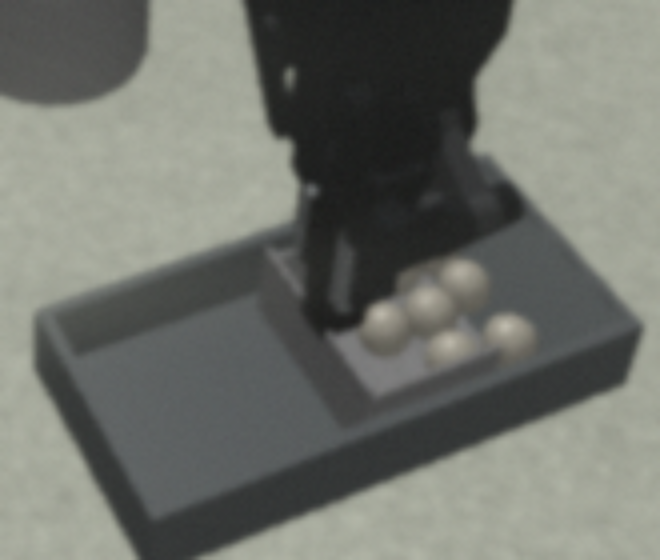

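All seven balls are at or in the pan (top crop, balls around (180,340)–(240,440)). Next: tilt up along the ramp, then lift.

```bash
python3 - <<'E'
from h import *
D=np.radians
for lip,th,f in(((-.080,0,.0225),13,.03),((-.080,0,.045),22,.05),((-.080,0,.12),22,.1)):
    P,q=scoop(tray(*lip),D(th)); r.move_straight(P,q,feed=f)
    o=readout.observe(); print(o['time_s'],o['tcp_pos']-P,o['wrist_force'],o['torque'])
cv2.imwrite('pics/t3.png',cv2.resize(grab_frame('top')[185:330,125:245,::-1],None,fx=4,fy=4)); 
cv2.imwrite('pics/s3.png',cv2.resize(grab_frame('scene')[250:420,325:490,::-1],None,fx=3.5,fy=3.5)); 
E
```

```text
7.3583 [ 0.0008 -0.0003 -0.0008] [-0.1516  1.111  -1.8024] [ 0.045  -0.2859 -0.002 ]
7.7667 [-0.0003 -0.0001 -0.0005] [ 0.9135 -0.5439 -2.6782] [-0.0114 -0.4253 -0.011 ]
8.6667 [-0.0004 -0.0002 -0.0006] [-0.0256  0.4639 -2.7378] [-0.0597 -0.4459 -0.0122]
```

View pics/t3.png

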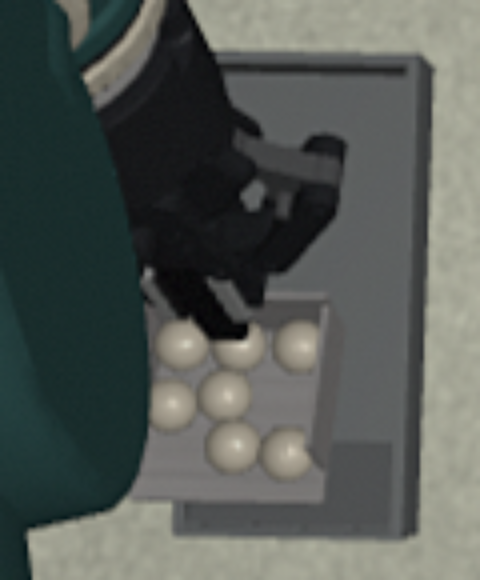

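View pics/s3.png

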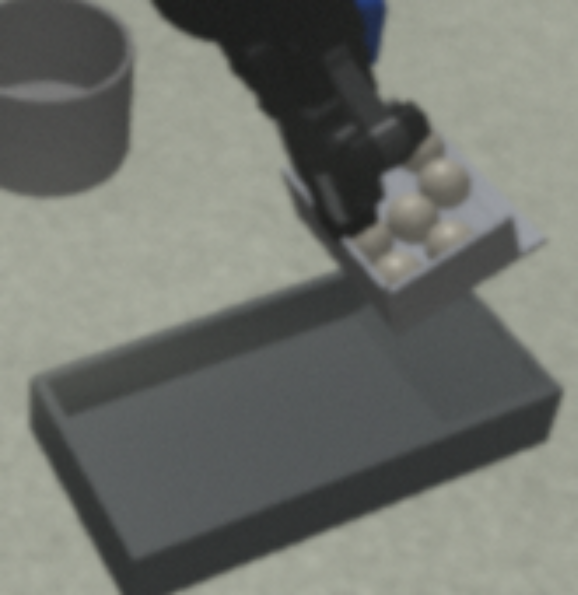

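All seven balls are in the pan. Next: carry it to the jar and tip.

```bash
python3 - <<'E'
from h import *
D=np.radians
seq=[((.010,0,.125),22,.18),((.010,0,.082),20,.08),((.010,0,.080),8,.06),((.010,0,.080),0,.05)]+[((.010,0,.080),-t,.05) for t in(8,16,24,32,40)]
for lip,th,f in seq:
    P,q=scoop(JAR+np.array(lip),D(th),0.); r.move_straight(P,q,feed=f)
o=readout.observe(); print(o['time_s'],o['tcp_pos']-P,o['wrist_force'])
r.sleep(.5)
cv2.imwrite('pics/t4.png',cv2.resize(grab_frame('top')[180:320,250:430,::-1],None,fx=4,fy=4)); 
cv2.imwrite('pics/s4.png',cv2.resize(grab_frame('scene')[200:330,270:420,::-1],None,fx=4,fy=4)); 
E
```

```text
13.825 [ 0.0009 -0.      0.0006] [-0.0034 -0.4927 -1.103 ]
```

View pics/t4.png

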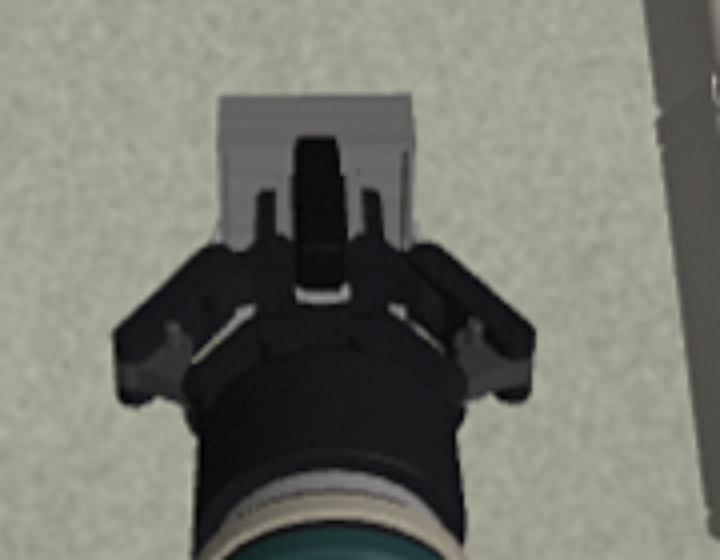

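View pics/s4.png

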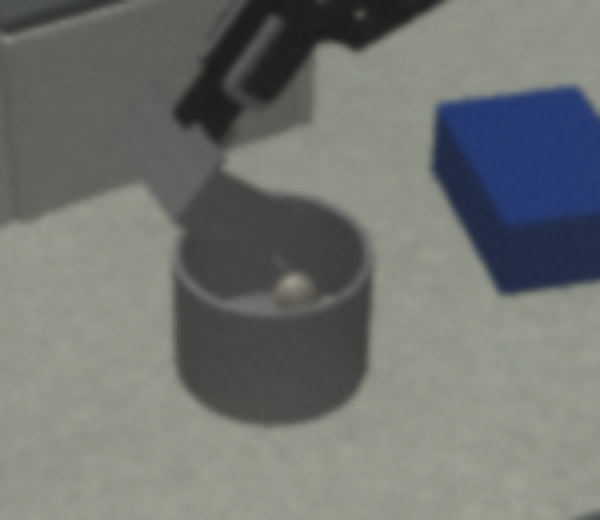

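The scoop is tipped and at least one ball shows in the jar. Next: raise, level, set the scoop down, then look.

```bash
python3 - <<'E'
from h import *
D=np.radians
for X,th,f in((JAR+[.010,0,.13],-40,.12),(JAR+[.010,0,.15],0,.15),([.40,.1,.12],0,.2)):
    P,q=scoop(np.array(X,float),D(th),0.); r.move_straight(P,q,feed=f)
o=readout.observe(); print(o['time_s'],o['tcp_pos']-P,o['wrist_force'])
cv2.imwrite('pics/t5.png',cv2.resize(grab_frame('top')[180:400,150:420,::-1],None,fx=2.8,fy=2.7)); 
cv2.imwrite('pics/s5.png',grab_frame('scene')[:,:,::-1])
E
```

```text
17.0 [ 0.001  -0.0002  0.0007] [ 0.4263  0.19   -1.1755]
```

View pics/t5.png

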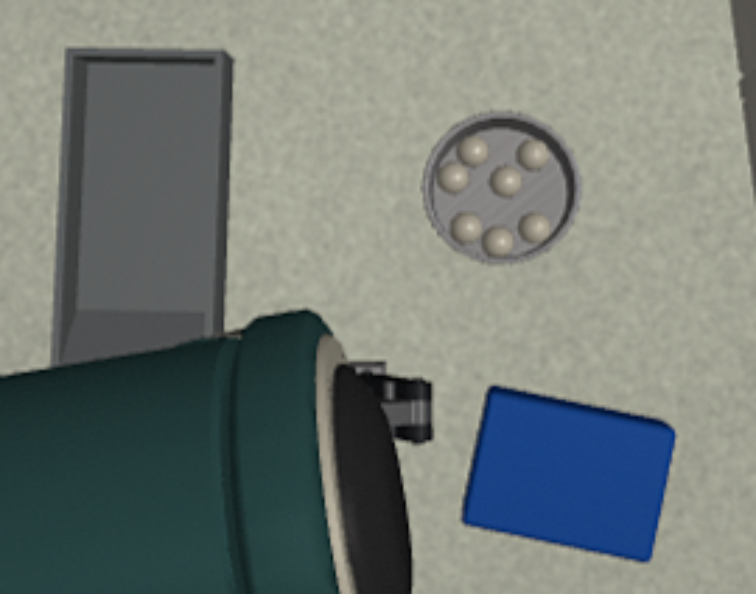

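View pics/s5.png

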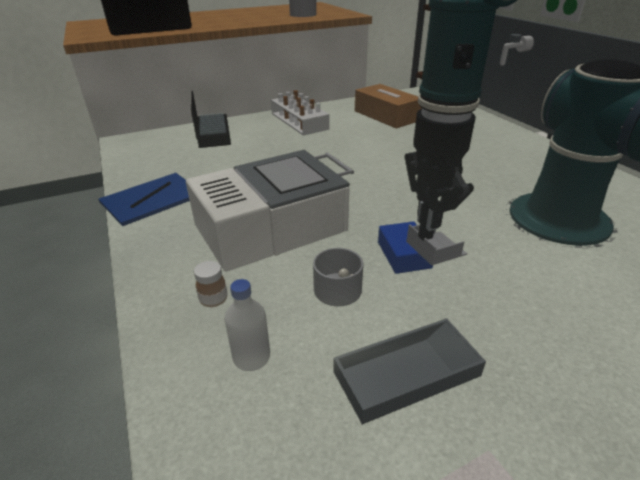

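All seven balls are in the jar. Next: set the scoop down.

```bash
python3 - <<'E'
from h import *
D=np.radians
P,q=scoop(np.array([.40,.1,.015]),0,0.); r.move_straight(P,q,feed=.12)
P,q=scoop(np.array([.40,.1,-.003]),0,0.); print(r.move_straight(P,q,feed=.02,threshold=3))
o=readout.observe(); print(o['time_s'],o['tcp_pos'],o['wrist_force'])
jaws.open_gripper(); r.sleep(.2)
o=readout.observe(); print(o['time_s'],o['finger_gap'])
p=o['tcp_pos'].copy(); p[2]=.25; r.move_straight(p,feed=.15)
for p in(30,40,45,50):
  for b in(.06,.08,.1): print(p,b,lid(0,D(p),back=b)[0],r.inverse_kinematics(*lid(0,D(p),back=b)))
cv2.imwrite('pics/s6.png',grab_frame('scene')[:,:,::-1])
E
```

```text
True
18.8083 [0.4605 0.1    0.0739] [-0.0995  0.6974  4.9397]
19.6917 0.9982178392571066
30 0.06 [ 0.3817 -0.2669  0.146 ] [-1.3203 -0.0554  2.5546  1.3491  1.07   -2.4008]
30 0.08 [ 0.3644 -0.2685  0.156 ] [-1.3761 -0.0912  2.5576  1.2928  1.1112 -2.3744]
30 0.1 [ 0.3472 -0.2702  0.166 ] [-1.4328 -0.1246  2.5581  1.2395  1.1555 -2.3518]
40 0.06 [ 0.3876 -0.2663  0.1546] [-1.2008 -0.1712  2.5052  1.16    0.9346 -2.0967]
40 0.08 [ 0.3724 -0.2678  0.1674] [-1.2474 -0.212   2.5055  1.1129  0.9828 -2.0696]
40 0.1 [ 0.3571 -0.2693  0.1803] [-1.2952 -0.2502  2.5035  1.0701  1.0337 -2.0473]
45 0.06 [ 0.3912 -0.266   0.1584] [-1.1341 -0.2042  2.4718  1.0406  0.8828 -1.9314]
45 0.08 [ 0.3771 -0.2673  0.1726] [-1.1752 -0.2456  2.4704  0.9995  0.9325 -1.9065]
45 0.1 [ 0.363  -0.2687  0.1867] [-1.2175 -0.2845  2.4668  0.963   0.9845 -1.8865]
50 0.06 [ 0.395  -0.2656  0.162 ] [-1.0652 -0.2217  2.4337  0.9075  0.8455 -1.759 ]
50 0.08 [ 0.3822 -0.2668  0.1773] [-1.1004 -0.2627  2.4305  0.8733  0.8956 -1.7377]
50 0.1 [ 0.3694 -0.2681  0.1926] [-1.1367 -0.3012  2.4251  0.8434  0.9473 -1.721 ]
```

View pics/s6.png

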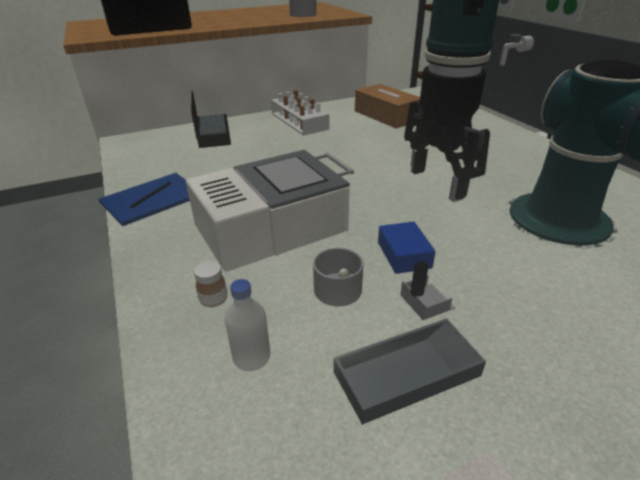

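The scoop stands upright on the bench at about (425,290), released. Next: go to the lid pre-grasp.

```bash
python3 - <<'E'
from h import *
D=np.radians
r.reach(*lid(0,D(40),back=.10))
o=readout.observe(); print(o['time_s'],o['tcp_pos'],o['wrist_force'])
m=cam('wrist')
cv2.imwrite('pics/w7.png',grab_frame('wrist')[:,:,::-1])
cv2.imwrite('pics/s7.png',grab_frame('scene')[:,:,::-1])
cv2.imwrite('pics/t7.png',grab_frame('top')[:,:,::-1])
ym=np.array([-MX[1],MX[0],0])
b=HINGE-.215*MX
print([proj(m,b+k*ym) for k in(-.055,0,.055)],[proj(m,b+.04*MX+k*ym) for k in(-.055,0,.055)])
E
```

```text
24.225 [ 0.3573 -0.2691  0.1804] [0.892  0.9804 0.4657]
[array([314.4981, 332.674 ]), array([314.5061, 250.7241]), array([314.5152, 156.6795])] [array([350.5374, 310.2125]), array([352.7438, 236.0673]), array([355.237 , 152.2841])]
```

View pics/w7.png

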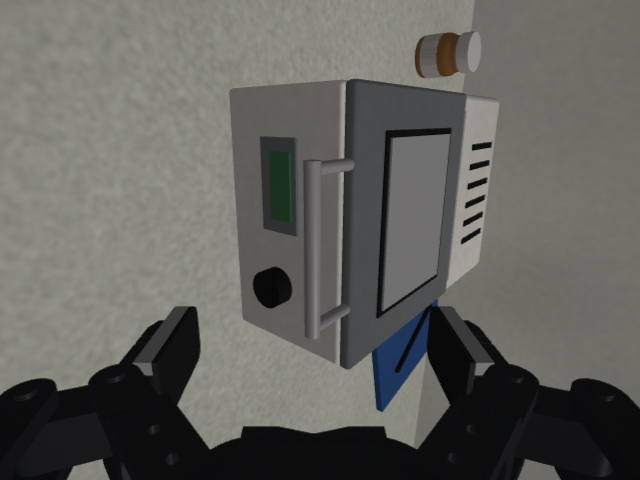

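View pics/s7.png

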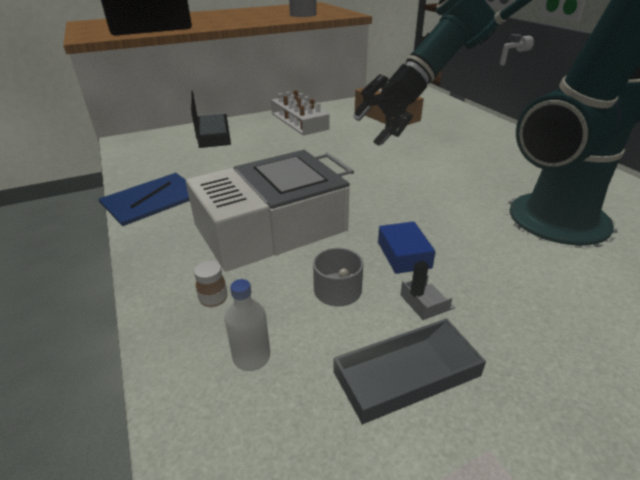

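View pics/t7.png

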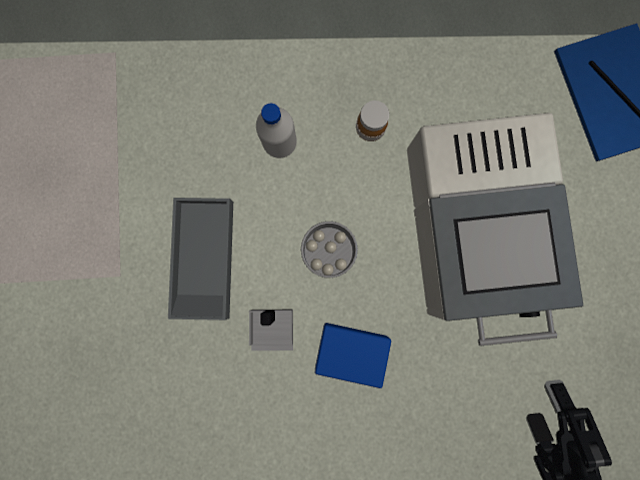

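The bar is at column 313, rows 160–335, matching the prediction (314.5, 157–333). Next: advance and grip.

```bash
python3 - <<'E'
from h import *
D=np.radians
P,q=lid(0,D(40),back=.010)
print(r.move_straight(P,q,feed=.08,threshold=10))
o=readout.observe(); print(o['time_s'],o['tcp_pos']-P,o['wrist_force'])
jaws.close()
o=readout.observe(); print(o['time_s'],o['tcp_pos']-P,o['wrist_force'],o['finger_gap'])
cv2.imwrite('pics/w8.png',grab_frame('wrist')[:,:,::-1])
for a in(4,10):
    P,q=lid(D(a),D(40+a*.8),back=.010); r.move_straight(P,q,feed=.05)
    o=readout.observe(); print(a,o['time_s'],o['tcp_pos']-P,o['wrist_force'],o['finger_gap'])
cv2.imwrite('pics/w9.png',grab_frame('wrist')[:,:,::-1])
E
```

```text
False
25.65 [-0.     -0.0003  0.0003] [ 0.4201 -0.022   0.2934]
26.35 [-0.0004 -0.0001 -0.0004] [-4.0635 -1.5901 -0.6627] 0.08830641057547524
4 26.8583 [-0.0004 -0.0001 -0.0003] [-3.4151 -2.2121 -2.5203] 0.08457251289901732
10 27.475 [-0.0005 -0.0001 -0.0004] [-4.4548 -2.436  -2.8546] 0.08773303034171327
```

View pics/w9.png

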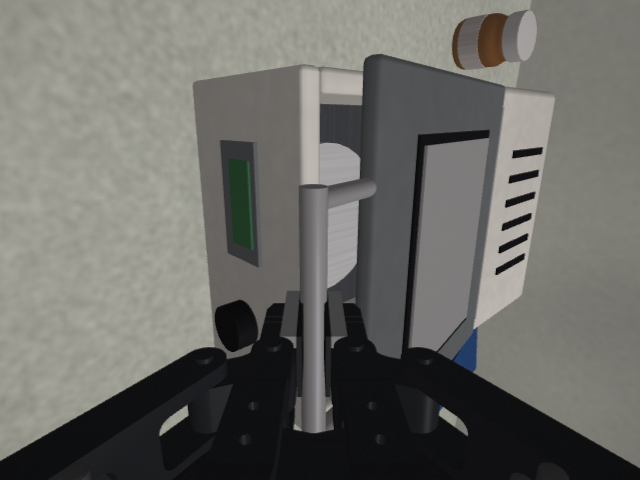

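The bar is gripped (column 313) and the lid is opening. Next: continue the arc to 60°.

```bash
python3 - <<'E'
from h import *
D=np.radians
for a in(17,24,31,38,45,52,57,60):
    P,q=lid(D(a),D(40+a*.8),back=.010); r.move_straight(P,q,feed=.06)
    o=readout.observe(); print(a,o['time_s'],o['tcp_pos']-P,o['wrist_force'],o['finger_gap'])
r.sleep(.5)
o=readout.observe(); print(o['time_s'],o['wrist_force'],o['finger_gap'])
for n in('wrist','scene','top'): cv2.imwrite(f'pics/{n}10.png',grab_frame(n)[:,:,::-1])
ym=np.array([-MX[1],MX[0],0])
for a in(55,60,65):
    b=HINGE+.215*(-np.cos(D(a))*MX+np.sin(D(a))*np.array([0,0,1]))
    c=HINGE+.18*(-np.cos(D(a))*MX+np.sin(D(a))*np.array([0,0,1]))
    print(a,[proj(cam(n),b+s*.055*ym) for n in('scene','top') for s in(-1,1)],[proj(cam(n),c+s*.1*ym) for n in('scene','top') for s in(-1,1)])
E
```

```text
17 28.125 [-0.0006 -0.0001 -0.0004] [-4.2085 -4.6801 -1.5618] 0.08483599857540322
24 28.725 [-0.0007 -0.0001 -0.0006] [-4.1965 -5.1364 -2.4996] 0.09223343922656134
31 29.325 [-0.001  -0.0001 -0.0008] [-5.2289 -5.131  -1.8439] 0.08838872644393789
38 29.925 [-0.0011 -0.0001 -0.0001] [-8.4821 -3.7497  3.0359] 0.0903140867679564
45 30.525 [-0.0012 -0.0001 -0.    ] [-7.06   -2.4992  2.2786] 0.08774607566010256
52 31.125 [-0.0014 -0.     -0.    ] [-6.593  -2.8412  2.4084] 0.08725504054081924
57 31.6 [-0.0015 -0.0001  0.0001] [-7.2425 -2.8496  3.3736] 0.08733533615902882
60 31.9417 [-0.0015 -0.0001  0.0002] [-7.0436 -2.0889  3.1128] 0.08356600368029704
32.4417 [-5.6785 -2.5352  2.0907] 0.08141051503487799
55 [array([286.6068,  83.088 ]), array([313.1091,  97.4707]), array([623.0415, 267.6861]), array([521.038 , 278.3918])] [array([269.4648,  93.3153]), array([315.9528, 122.0923]), array([643.3954, 246.4993]), array([468.5211, 264.8772])]
60 [array([279.2271,  79.1533]), array([305.41  ,  93.3695]), array([626.7368, 252.5544]), array([522.9473, 263.4586])] [array([263.385 ,  90.2902]), array([309.3693, 118.8913]), array([646.5831, 234.3016]), array([469.3005, 252.9478])]
65 [array([271.3164,  75.9137]), array([297.0999,  90.0187]), array([629.5381, 236.222 ]), array([524.2219, 247.2988])] [array([256.919 ,  87.8331]), array([302.2885, 116.3435]), array([649.0091, 221.2806]), array([469.682 , 240.1584])]
```

View pics/scene10.png

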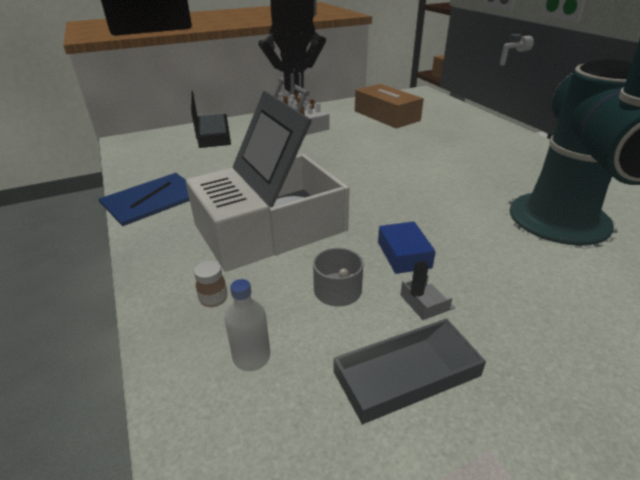

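View pics/top10.png

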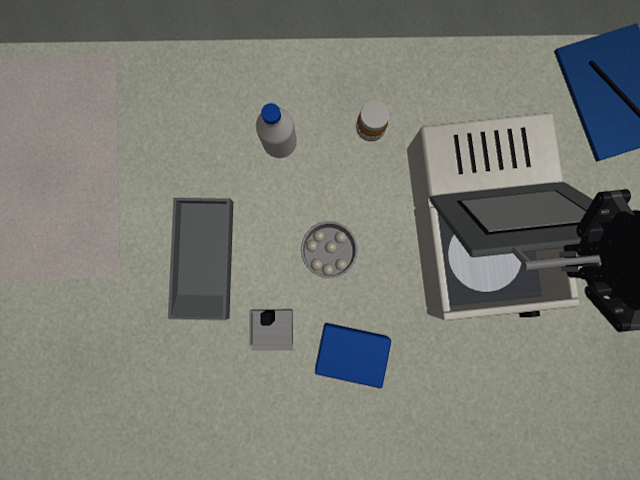

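View pics/wrist10.png

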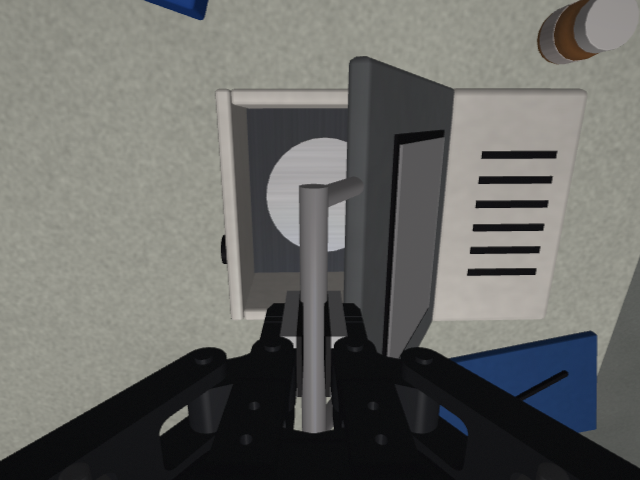

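The bar's left end is at (523,264) in the top view, against a prediction of (522.9,263.5) for 60°. The balls, scoop and bystanders are all in place, so I'm handing in.

```bash
python3 - <<'E'
from h import *
from workcell import ticket
r.sleep(.4); o=readout.observe(); print(o['time_s'],abs(o['qd']).max(),o['wrist_force'],o['finger_gap'])
ticket.close_job()
E
```

```text
32.9917 0.0009399113262778792 [-6.9835 -2.5176  2.2603] 0.08846204205121347
the job is handed in; nothing more can be done
```

I scooped all seven balls from the tray and tipped them into the jar. I then stood the scoop on the bench between the tray and the tip box and let it go. After that I gripped the lid bar, raised the lid to 60° and handed the job in at about 33 s, still holding it.

Last checks, none of which failed or disagreed:
- **Jar:** the top view shows all seven balls inside, and the jar is upright where it stood.
- **Scoop:** it stands free and level on the bench, away from the jar.
- **Lid:** the bar's end is within 1 pixel of where it should be at 60°. The arm is still (joint speeds below 0.001 rad/s). The wrist force of about 7.8 N shows the gripper is loaded, but I had no direct reading of the fingers' force on the bar.
- **Bystanders:** the bottle, pot and tip box look unmoved.

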